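# Seat the tapered hose adapter in the dust tub's inlet port

## Task

Three grey hose fittings stand on the storeroom bench. Take the one that matches the flared inlet port on the lid of the dust tub - the tall adapter with a straight collar on top and a tapered lower half - and lower it, narrow end down, into the port until its taper sits fully home and upright, then let go. Set it in rather than dropping it, and leave the other two fittings standing where they are.

Things in the scene. Friction and masses are not known exactly. Their poses are not given: they have to be found in the camera images.
- adapter: Grey hose adapter, loose, ~90 g, upright on its narrow end, 110 mm tall: lower 50 mm a cone from 34 mm diameter (foot) to 52 mm, upper 60 mm a straight collar 52 mm across, hollow (3.5 mm wall). Origin: centre of the foot; z up its axis; yaw is immaterial. Grip it across the collar's upper part: the collar stays above the port. It starts 100 mm or more from the other fittings (between centres).
- port (a point): Centre of the inlet port's mouth at rim level (152 mm above the bench), z up. Black neck 52 mm high, 68 mm across, off-centre on the lid of a round grey tub (170 mm across, lid 100 mm high, fixed). Inside: a 60 mm flare, then the adapter's matching cone. Fully home, the foot is about 46 mm below the rim; a 5-10 N push helps. The low 48 mm bolted cap on the lid is not the port.
- sleeve: Bystander fitting: straight grey plastic tube, loose, 52 mm across and 70 mm tall, open at both ends, standing upright, no taper. Origin: centre of its lower end. Leave it standing where it is.
- nozzle: Bystander fitting: slender grey plastic nozzle, loose, 100 mm tall, standing on its wide end (48 mm across) and narrowing upward to 26 mm at its top. Origin: centre of its wide lower end. Leave it standing where it is.

How it is judged:
On the way:
1. the adapter's foot is at least 15 mm below the port's rim, within 15 mm of its centre, while the fingers still hold it (z of adapter in the frame of port below -0.015 m and horizontal distance between adapter and port below 0.015 m and contact force between the fingers and adapter above 0.3 N), for 0.1 s.
At the end, for the whole second after the job is handed in: The adapter sits at rest, released, in the port: foot at least 36 mm below the rim (46 is fully home), foot within 10 mm of the port's centre, upright within 10 degrees; the sleeve and the nozzle still stand (within 17 degrees) within 40 mm of where they started (z of adapter in the frame of port below -0.036 m and horizontal distance between adapter and port below 0.01 m and angle between adapter's own z axis and vertical below 0.175 rad and linear speed of adapter below 0.02 m/s and distance of each of sleeve, nozzle from where it was at the start of the episode below 0.04 m and angle between each of sleeve, nozzle's own z axis and vertical below 0.3 rad); the robot touches nothing.
It fails at once if the straight sleeve is knocked over or moved more than 40 mm (distance of sleeve from where it was at the start of the episode above 0.04 m or angle between sleeve's own z axis and vertical above 0.3 rad).
It fails at once if the slender nozzle is knocked over or moved more than 40 mm (distance of nozzle from where it was at the start of the episode above 0.04 m or angle between nozzle's own z axis and vertical above 0.3 rad).
It also fails if it takes over 42 s, if anything falls off the work surface, if the arm or the gripper's body presses on something with over 40 N, if the wrist force passes 120 N, or if a joint passes its speed limit or range.

## Robot

A 7-joint arm with a two-finger parallel gripper is mounted at the origin on the work surface. World frame = base frame: x ahead of the robot, y to its left, z up, the work surface at z = 0. Lengths are in m, angles in rad, forces in N, time in s.
With the tool pointing down it reaches from about 0.4 to 0.85 m from the base axis. Payload 4.5 kg.
Tool frame: the origin (TCP) lies at the very end of the fingers, on their centre line; the grasp point (between the pads) lies 19 mm behind it; z points along the fingers, y is the line along which they close (so a half turn about z gives the same grasp; the last joint's range is limited). The gripper opens to 88 mm and grips with 3 to 60 N. Pads are 18 mm wide; open, the fingers measure 123 mm over their backs; the gripper's body (75 mm by 187 mm) begins 45 mm behind the grasp point.
Start: joints at [1.358, 0.689, -0.195, 1.565, 0.157, 0.902, -0.215], TCP at [0.153, -0.606, 0.239] pointing down, gripper open.
Joint ranges: [-3.01, 3.01], [-0.46, 2.08], [-1.47, 1.51], [0.13, 2.56], [-1, 4.14], [0.04, 2.09], [-2.66, 2.66]. Speed limits (rad/s): [2.57, 2.57, 3.14, 3.14, 3.14, 3.14, 3.14].

## Interface

Orientations are given as a unit quaternion [x, y, z, w].
In Python, from plant import r gives the robot as it stands. The module is installed in compiled form; this text tells all that it offers.
- The arm moves only by the tool step_arm, never from a script. Its argument "increments" is a list of rows, each a list of 2 entries, a list of its own where there are three numbers: the shift along the world's x, y, z in cm, then the turn, a rotation vector about the world's x, y, z in degrees. A call has exactly 10 rows; each row shifts and turns the commanded pose from where the row before left it; what a row does not reach is not made up. A row lasts 1/10 s, in which the tool goes at most 50 mm and 8.59 degrees, less where a joint would pass 70% of its speed; a pose out of reach is approached as far as the arm can. A call is refused whole if a number of a shift passes 5 or a number of a turn 8.59, either way. A call with a gripper value outside its range is refused whole. "fingers" is the opening, from 0 (shut) to 1 (fully open), set as the call begins (left out, the last holds). The fingers move at their own pace and stop on an object; "grip_force" is the grip in N (left out, the last holds). Time passes only in rows, so rows that do not move let the fingers close, or fill a call up. It gives the time, the measured TCP pose, the force, the opening and the grip force at its end, in the units of the state.
- r.get_state(): the state, without advancing time (a new reading comes with each control period).
- r.snapshot(name): name is "scene" or "top"; returns (picture, depth): 400x640x3 uint8, red, green, blue; 400x640 float32, m along the optical axis (not along the pixel's ray), 0 where there is no reading.
- r.calibration(name): a dict with "fov_y" (degrees; the focal length in pixels is half the picture's height over the tangent of half this angle, whatever the lens; pixels are square), "cx", "cy" (the principal point, pixels), "R" (3x3) and "t" (3): a world point X has camera coordinates R X + t. Camera axes: x right, y down, z forward; pixel columns grow to the right and rows downward; lengths in m; the calibration is good to about 2 mm. A picture is of the moment at which its call begins. calibration takes no time and is no camera call.
- r.finish_job(): hands the job in; it is judged then, once.
The state is a dict: "clock": time; "q": joint angles; "qd": joint speeds; "joint_torque": joint torques, N m; "tool_pos": TCP position; "eef_rot": TCP orientation; "contact_force": force on the tool from outside, world axes, zero at the start; "moment": the same for the moment, N m; "opening": opening from 0.0 (shut) to 1.0 (fully open); "finger_force": force on a finger pad.
Only numpy, scipy, OpenCV 4.12 (cv2) and the standard library are available. Lean on these libraries where they do the work, as an engineer would, in place of code of your own. Each camera call takes 0.05 s, during which the arm holds its last target. There are 200 camera calls.

## Working session

There is one attempt and no reset: what is moved stays moved. The work goes in short steps, Python scripts to look and compute and a tool call to move; the robot and the scene stay as the last step left them, time stands still between calls to the robot, and variables do not carry over. Pictures are saved under pics/ and viewed, at most 10 in all, crops included, and the job is handed in when it is done.

Besides the shell and the picture viewer there is one more tool, called as name([rows], argument=value, ...), one row to a line, values as JSON. step_arm: Moves the arm, as the interface text tells. Its arguments: {"type":"object","properties":{"increments":{"type":"array","items":{"type":"array"}},"fingers":{"type":"number"},"grip_force":{"type":"number"}},"required":["increments"]}

```bash
mkdir -p pics
cat > h.py <<'E'
import numpy as np, cv2
from plant import r
def snap(n):
    p,d=r.snapshot(n); c=r.calibration(n)
    return p,d,c
def cloud(d,c):
    f=d.shape[0]/2/np.tan(np.radians(c["fov_y"])/2)
    v,u=np.mgrid[:d.shape[0],:d.shape[1]]
    P=np.stack([(u-c["cx"])/f*d,(v-c["cy"])/f*d,d],-1)
    return (P-np.array(c["t"]))@np.array(c["R"])
E
python3 - <<'E'
from h import *
for n in ("scene","top"):
    p,d,c=snap(n); cv2.imwrite(f"pics/{n}0.png",p[...,::-1]); np.savez(f"{n}0.npz",p=p,d=d)
    X=cloud(d,c); print(n,c["fov_y"],-np.array(c["R"]).T@c["t"],(d>0).mean())
    m=((d>0)&(X[...,2]>.03)&(X[...,2]<.3)).astype(np.uint8)
    k,L,s,ce=cv2.connectedComponentsWithStats(m)
    for i in range(1,k):
        if s[i,4]>80:
            q=X[L==i]; print(s[i],q.min(0).round(3),q.max(0).round(3))
s=r.get_state();print(s["clock"],s["tool_pos"],s["eef_rot"],s["opening"])
E
```

```text
scene 54.58238486810975 [0.8353494  0.2772474  0.74637158] 0.99601953125
[ 190    0   97   28 1984] [ 0.034 -0.687  0.03 ] [ 0.252 -0.468  0.111]
[ 407    0   79   86 4578] [-0.031 -0.067  0.03 ] [0.071 0.068 0.272]
[ 506    0  134   57 3893] [-0.646  0.027  0.03 ] [-0.389  0.418  0.141]
[  22   14  160  104 4750] [ 0.41 -0.84  0.03] [ 0.69  -0.48   0.075]
[  90   44   62   52 1895] [ 0.473 -0.65   0.03 ] [ 0.605 -0.547  0.079]
[ 223   97   80   82 4933] [ 0.398 -0.234  0.03 ] [ 0.567 -0.062  0.156]
[364 181  31  40 930] [0.429 0.109 0.031] [0.483 0.16  0.113]
[317 244  23  32 556] [0.592 0.109 0.03 ] [0.633 0.152 0.105]
[404 260  34  34 613] [0.5   0.255 0.03 ] [0.552 0.306 0.074]
[ 204  277   43   45 1440] [0.752 0.001 0.03 ] [0.819 0.067 0.083]
[ 584  308   56   92 2769] [0.35  0.598 0.03 ] [0.531 0.631 0.104]
[ 276  326   78   74 3155] [0.726 0.167 0.032] [0.812 0.285 0.056]
top 49.81707185450588 [0.46879513 0.02409381 1.0456967 ] 0.9958125
[304  96  29  34 771] [ 0.75  -0.002  0.03 ] [0.816 0.064 0.084]
[ 211  100   53   39 1553] [0.725 0.165 0.03 ] [0.815 0.284 0.056]
[ 533  16
[... 210 characters left out ...]
238] [0.586 0.107 0.03 ] [0.627 0.148 0.105]
[ 563  190   59   58 2448] [ 0.473 -0.65   0.03 ] [ 0.602 -0.551  0.082]
[ 18 200  23  13 247] [0.537 0.653 0.07 ] [0.567 0.698 0.114]
[ 359  204   81   77 4755] [ 0.398 -0.238  0.055] [ 0.565 -0.064  0.157]
[196 210  27  23 281] [0.499 0.254 0.03 ] [0.549 0.305 0.075]
[  2 232  15  16 212] [0.461 0.704 0.074] [0.495 0.728 0.096]
[258 241  26  24 500] [0.43  0.107 0.047] [0.48  0.158 0.113]
[  1 271  22  12 236] [0.384 0.679 0.076] [0.41  0.724 0.113]
[ 540  346  100   54 3104] [ 0.132 -0.686  0.03 ] [ 0.25  -0.474  0.117]
0.1 [ 0.15248164 -0.60552412  0.23799411] [ 9.92390082e-01  1.23130948e-01 -1.74783459e-04 -8.15552969e-04] 1.0005936925899908
```

View pics/scene0.png

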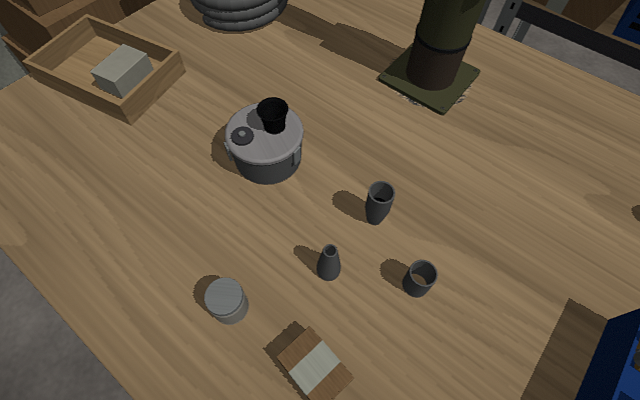

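View pics/top0.png

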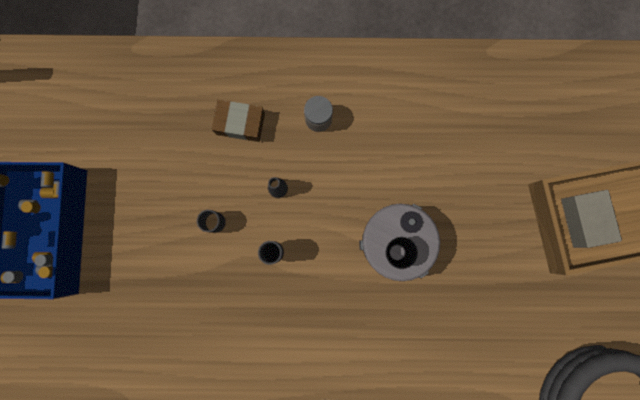

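The scene view shows the adapter at (380,203), the nozzle at (329,262), the sleeve at (420,279) and the black port at (272,113). In the top view the adapter is at (271,252) and the port at (401,252), with the bolted cap at (411,222). Next I'll fit the rims.

Run:
```python
from h import *
from scipy.optimize import least_squares
def fit(q):
    s=least_squares(lambda a:np.hypot(q[:,0]-a[0],q[:,1]-a[1])-a[2],[*q.mean(0)[:2],.03],loss="soft_l1",f_scale=.002)
    return s.x.round(4)
for n in ("scene","top"):
    z=np.load(f"{n}0.npz"); X=cloud(z["d"],r.calibration(n))
    for nm,lo,zl in (("adapter",[.41,.08],.104),("port",[.38,-.24],.144)):
        m=(X[...,2]>zl)&(X[...,2]<.17)&(X[...,0]>lo[0])&(X[...,0]<lo[0]+.2)&(X[...,1]>lo[1])&(X[...,1]<lo[1]+.18)
        q=X[m]
        (cx,cy),R=cv2.minEnclosingCircle(q[:,:2].astype(np.float32))
        print(n,nm,len(q),"fit",fit(q),"enc",round(cx,4),round(cy,4),round(R,4),"z",np.median(q[:,2]).round(4),q.min(0).round(3),q.max(0).round(3))
    # rim contour by colour, ray to rim plane (top view black blob)
    if n=="top":
        c=r.calibration(n);f=200/np.tan(np.radians(c["fov_y"])/2);R_=np.array(c["R"]);C=-R_.T@c["t"]
        g=z["p"].max(2)
        for nm,(u0,u1,v0,v1),h,th in (("port",(384,420,233,271),.152,38),("adapter",(255,287,238,266),.11,60)):
            mm=(g[v0:v1,u0:u1]<th).astype(np.uint8)
            cs=max(cv2.findContours(mm,0,2)[0],key=cv2.contourArea)[:,0].astype(float)+[u0,v0]
            D=np.c_[(cs[:,0]-c["cx"])/f,(cs[:,1]-c["cy"])/f,np.ones(len(cs))]@R_
            W=C+D*((h-C[2])/D[:,2])[:,None]
            print("ray",nm,fit(W),W.min(0).round(3),W.max(0).round(3))
```

```text
scene adapter 217 fit [0.4565 0.1343 0.0241] enc 0.5191 0.1279 0.0898 z 0.1099 [0.429 0.109 0.104] [0.608 0.16  0.113]
scene port 347 fit [ 0.4597 -0.1411  0.0288] enc 0.4582 -0.1427 0.0338 z 0.1514 [ 0.426 -0.176  0.144] [ 0.49  -0.109  0.156]
top adapter 132 fit [0.455  0.1328 0.024 ] enc 0.4549 0.1329 0.0259 z 0.1102 [0.43  0.107 0.104] [0.479 0.158 0.113]
top port 419 fit [ 0.458  -0.1428  0.0286] enc 0.4577 -0.1432 0.0338 z 0.1514 [ 0.426 -0.177  0.144] [ 0.49  -0.11   0.157]
ray port [ 0.4581 -0.1442  0.0308] [ 0.428 -0.176  0.152] [ 0.488 -0.112  0.152]
ray adapter [0.4552 0.1293 0.024 ] [0.434 0.103 0.11 ] [0.477 0.155 0.11 ]
```

Both views agree and the sizes match: adapter at (0.4555, 0.133), top at 0.11; port at (0.458, -0.1427), rim at 0.152. I'm moving out around the base first.

step_arm([
  [[3,2,0],[0,0,0]],
  [[3,2,0],[0,0,0]],
  [[3,2,0],[0,0,0]],
  [[3,2,0],[0,0,0]],
  [[3,2,0],[0,0,0]],
  [[3,2,0],[0,0,0]],
  [[3,2,0],[0,0,0]],
  [[3,2,0],[0,0,0]],
  [[3,2,0],[0,0,0]],
  [[3,2,0],[0,0,0]],
], fingers=1, grip_force=20)

```text
clock: 1.1
tool_pos: [0.4536, -0.4049, 0.2384]
eef_rot: [0.992, 0.123, -0.0, -0.0]
contact_force: [0.5, -0.6, 0.0]
opening: 0.999
finger_force: 0.0
```

step_arm([
  [[0,3,0],[0,0,0]],
  [[0,3,0],[0,0,0]],
  [[0,3,0],[0,0,0]],
  [[0,3,0],[0,0,0]],
  [[0,3,0],[0,0,0]],
  [[0,3,0],[0,0,0]],
  [[0,3,0],[0,0,0]],
  [[0,3,0],[0,0,0]],
  [[0,3,0],[0,0,0]],
  [[0,3,0],[0,0,0]],
])

```text
clock: 2.1
tool_pos: [0.4524, -0.1048, 0.2386]
eef_rot: [0.992, 0.123, -0.0, -0.0]
contact_force: [-0.2, 0.7, 0.6]
opening: 0.999
finger_force: 0.0
```

step_arm([
  [[0,3,0],[0,0,0]],
  [[0,3,0],[0,0,0]],
  [[0,3,0],[0,0,0]],
  [[0,3,0],[0,0,0]],
  [[0,3,0],[0,0,0]],
  [[0,3,0],[0,0,0]],
  [[0,3,0],[0,0,0]],
  [[0.3,2.8,0],[0,0,0]],
  [[0,0,-1],[0,0,0]],
  [[0,0,-2],[0,0,0]],
])

```text
clock: 3.1
tool_pos: [0.4564, 0.1328, 0.2089]
eef_rot: [0.992, 0.124, 0.001, -0.0]
contact_force: [0.2, -0.9, 0.5]
opening: 0.999
finger_force: 0.0
```

```bash
python3 -c "
from h import *
s=r.get_state();print(s['tool_pos'],s['eef_rot'],np.round(s['q'],2))"
```

```text
[0.45642287 0.13281872 0.20893026] [ 9.92281350e-01  1.23999841e-01  1.29754082e-03 -2.79486569e-04] [-0.32  0.54 -0.09  2.04  0.09  0.55 -1.8 ]
```

Aligned. Next I descend 13 cm, then close.

step_arm([
  [[0,0,-2],[0,0,0]],
  [[0,0,-2],[0,0,0]],
  [[0,0,-2],[0,0,0]],
  [[0,0,-2],[0,0,0]],
  [[0,0,-1.5],[0,0,0]],
  [[0,0,-1.5],[0,0,0]],
  [[0,0,-1],[0,0,0]],
  [[0,0,-1],[0,0,0]],
  [[0,0,0],[0,0,0]],
  [[0,0,0],[0,0,0]],
])

```text
clock: 4.1
tool_pos: [0.4557, 0.1317, 0.0788]
eef_rot: [0.992, 0.123, -0.0, 0.0]
contact_force: [0.2, -0.2, -0.9]
opening: 1.001
finger_force: 0.0
```

step_arm([
  [[0,0,0],[0,0,0]],
  [[0,0,0],[0,0,0]],
  [[0,0,0],[0,0,0]],
  [[0,0,0],[0,0,0]],
  [[0,0,0],[0,0,0]],
  [[0,0,0],[0,0,0]],
  [[0,0,0],[0,0,0]],
  [[0,0,0],[0,0,0]],
  [[0,0,0],[0,0,0]],
  [[0,0,0],[0,0,0]],
], fingers=0, grip_force=20)

```text
clock: 5.1
tool_pos: [0.4558, 0.132, 0.0788]
eef_rot: [0.992, 0.123, 0.0, -0.0]
contact_force: [0.6, 0.8, 3.8]
opening: 0.573
finger_force: 19.9
```

step_arm([
  [[0,0,0.5],[0,0,0]],
  [[0,0,1.5],[0,0,0]],
  [[0,0,2],[0,0,0]],
  [[0,0,2.5],[0,0,0]],
  [[0,0,2.5],[0,0,0]],
  [[0,0,2.5],[0,0,0]],
  [[0,0,2.5],[0,0,0]],
  [[0,0,2],[0,0,0]],
  [[0,0,2],[0,0,0]],
  [[0,0,1],[0,0,0]],
])

```text
clock: 6.1
tool_pos: [0.4559, 0.1318, 0.2702]
eef_rot: [0.992, 0.123, 0.001, -0.0]
contact_force: [0.5, 0.2, -1.2]
opening: 0.572
finger_force: 19.9
```

step_arm([
  [[0,-1,0],[0,0,0]],
  [[0,-2,0],[0,0,0]],
  [[0,-3,0],[0,0,0]],
  [[0,-3,0],[0,0,0]],
  [[0,-3,0],[0,0,0]],
  [[0,-3,0],[0,0,0]],
  [[0,-3,0],[0,0,0]],
  [[0,-3,0],[0,0,0]],
  [[0,-2,0],[0,0,0]],
  [[0,-1,0],[0,0,0]],
])

```text
clock: 7.1
tool_pos: [0.4542, -0.1109, 0.2675]
eef_rot: [0.993, 0.121, -0.002, 0.0]
contact_force: [0.0, 0.9, -1.2]
opening: 0.578
finger_force: 19.9
```

step_arm([
  [[0,-1,0],[0,0,0]],
  [[0,-1,0],[0,0,0]],
  [[0,-1,0],[0,0,0]],
  [[0.3,-0.5,0],[0,0,0]],
  [[0,0,0],[0,0,0]],
  [[0,0,0],[0,0,0]],
  [[0,0,0],[0,0,0]],
  [[0,0,0],[0,0,0]],
  [[0,0,0],[0,0,0]],
  [[0,0,0],[0,0,0]],
])

```text
clock: 8.1
tool_pos: [0.4587, -0.1429, 0.2688]
eef_rot: [0.992, 0.123, 0.0, 0.0]
contact_force: [0.2, -0.3, -1.3]
opening: 0.577
finger_force: 19.9
```

Run:
```python
from h import *
s=r.get_state();print(s["tool_pos"],s["eef_rot"],s["opening"])
p,d,c=snap("scene"); X=cloud(d,c)
cv2.imwrite("pics/hold.png",cv2.resize(p[40:200,170:370],None,fx=3,fy=3)[...,::-1])
np.savez("hold.npz",p=p,d=d)
m=(abs(X[...,0]-.458)<.05)&(abs(X[...,1]+.143)<.05)&(X[...,2]>.16)
for z in np.arange(.16,.32,.01):
    q=X[m&(abs(X[...,2]-z)<.005)]
    if len(q): print(z.round(3),len(q),q.min(0).round(3),q.max(0).round(3))
```

```text
[ 0.45873267 -0.14291161  0.26877529] [9.92374466e-01 1.23259546e-01 4.17471258e-05 3.16011573e-05] 0.5767480210963154
0.19 20 [ 0.449 -0.146  0.191] [ 0.475 -0.125  0.194]
0.2 55 [ 0.449 -0.147  0.195] [ 0.478 -0.122  0.205]
0.21 60 [ 0.446 -0.152  0.206] [ 0.479 -0.121  0.215]
0.22 68 [ 0.447 -0.149  0.215] [ 0.481 -0.119  0.225]
0.23 79 [ 0.448 -0.152  0.225] [ 0.483 -0.117  0.235]
0.24 101 [ 0.443 -0.155  0.235] [ 0.485 -0.116  0.245]
0.25 116 [ 0.443 -0.158  0.245] [ 0.485 -0.116  0.255]
0.26 112 [ 0.451 -0.157  0.255] [ 0.485 -0.116  0.265]
0.27 190 [ 0.436 -0.177  0.265] [ 0.485 -0.104  0.275]
0.28 289 [ 0.435 -0.178  0.275] [ 0.485 -0.103  0.285]
0.29 291 [ 0.438 -0.18   0.285] [ 0.485 -0.101  0.295]
0.3 320 [ 0.439 -0.182  0.295] [ 0.485 -0.1    0.305]
0.31 155 [ 0.441 -0.181  0.305] [ 0.48  -0.099  0.315]
```

View pics/hold.png

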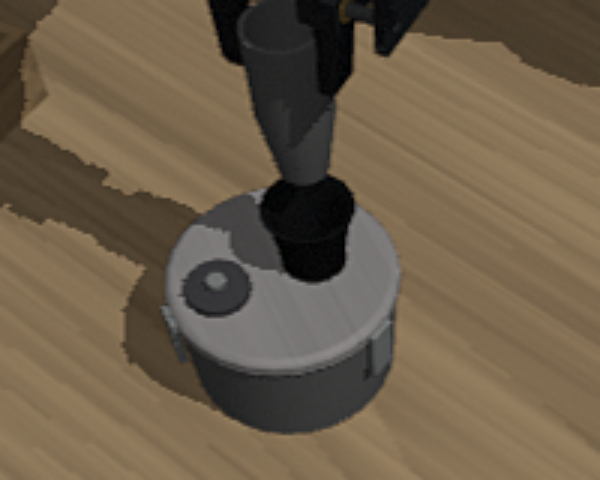

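The adapter is held upright over the port mouth (crop (300,190)). Its collar centre reads about (0.459, -0.142) and its foot about 0.19. I'm lowering it.

step_arm([
  [[0,0,-0.7],[0,0,0]],
  [[0,0,-0.8],[0,0,0]],
  [[0,0,-0.8],[0,0,0]],
  [[0,0,-0.8],[0,0,0]],
  [[0,0,-0.8],[0,0,0]],
  [[0,0,-0.8],[0,0,0]],
  [[0,0,-0.8],[0,0,0]],
  [[0,0,-0.7],[0,0,0]],
  [[0,0,-0.5],[0,0,0]],
  [[0,0,-0.3],[0,0,0]],
])

```text
clock: 9.15
tool_pos: [0.4586, -0.143, 0.1982]
eef_rot: [0.992, 0.123, -0.0, -0.0]
contact_force: [-0.2, -0.3, -1.0]
opening: 0.574
finger_force: 19.9
```

step_arm([
  [[0,0,-0.2],[0,0,0]],
  [[0,0,-0.1],[0,0,0]],
  [[0,0,-0.1],[0,0,0]],
  [[0,0,-0.1],[0,0,0]],
  [[0,0,-0.1],[0,0,0]],
  [[0,0,-0.1],[0,0,0]],
  [[0,0,-0.1],[0,0,0]],
  [[0,0,0],[0,0,0]],
  [[0,0,0],[0,0,0]],
  [[0,0,0],[0,0,0]],
])

```text
clock: 10.15
tool_pos: [0.4587, -0.1431, 0.1908]
eef_rot: [0.992, 0.123, 0.0, 0.0]
contact_force: [0.5, -0.5, -1.7]
opening: 0.574
finger_force: 19.9
```

No contact yet, so I'm continuing slowly.

step_arm([
  [[0,0,-0.1],[0,0,0]],
  [[0,0,-0.1],[0,0,0]],
  [[0,0,-0.1],[0,0,0]],
  [[0,0,-0.1],[0,0,0]],
  [[0,0,-0.1],[0,0,0]],
  [[0,0,0],[0,0,0]],
  [[0,0,0],[0,0,0]],
  [[0,0,0],[0,0,0]],
  [[0,0,0],[0,0,0]],
  [[0,0,0],[0,0,0]],
])

```text
clock: 11.15
tool_pos: [0.4591, -0.1434, 0.1862]
eef_rot: [0.992, 0.123, 0.001, 0.0]
contact_force: [-0.9, -0.6, 5.4]
opening: 0.576
finger_force: 19.8
```

step_arm([
  [[0,0,-0.1],[0,0,0]],
  [[0,0,0],[0,0,0]],
  [[0,0,0],[0,0,0]],
  [[0,0,0],[0,0,0]],
  [[0,0,0],[0,0,0]],
  [[0,0,0],[0,0,0]],
  [[0,0,0],[0,0,0]],
  [[0,0,0],[0,0,0]],
  [[0,0,0],[0,0,0]],
  [[0,0,0],[0,0,0]],
])

```text
clock: 12.15
tool_pos: [0.459, -0.143, 0.1855]
eef_rot: [0.992, 0.123, 0.001, 0.0]
contact_force: [-1.6, -0.5, 9.1]
opening: 0.577
finger_force: 19.9
```

It's seated with about a 10 N push and the foot at ~0.1065. Now I release and retreat.

step_arm([
  [[0,0,0],[0,0,0]],
  [[0,0,0],[0,0,0]],
  [[0,0,0],[0,0,0]],
  [[0,0,0],[0,0,0]],
  [[0,0,0],[0,0,0]],
  [[0,0,0],[0,0,0]],
  [[0,0,0],[0,0,0]],
  [[0,0,0],[0,0,0]],
  [[0,0,0],[0,0,0]],
  [[0,0,0],[0,0,0]],
], fingers=1)

```text
clock: 13.15
tool_pos: [0.4587, -0.1431, 0.1847]
eef_rot: [0.992, 0.123, 0.0, 0.0]
contact_force: [-0.6, 0.6, -0.3]
opening: 1.001
finger_force: 0.0
```

step_arm([
  [[0,0,0.5],[0,0,0]],
  [[0,0,1],[0,0,0]],
  [[0,0,1.5],[0,0,0]],
  [[0,0,2],[0,0,0]],
  [[0,0,2],[0,0,0]],
  [[0,0,2],[0,0,0]],
  [[0,0,2],[0,0,0]],
  [[0,0,1],[0,0,0]],
  [[0,0,0],[0,0,0]],
  [[0,0,0],[0,0,0]],
])

```text
clock: 14.15
tool_pos: [0.4584, -0.143, 0.3045]
eef_rot: [0.992, 0.123, -0.0, -0.0]
contact_force: [-0.3, -0.4, -0.5]
opening: 0.999
finger_force: 0.0
```

Run:
```python
from h import *
p,d,c=snap("scene"); X=cloud(d,c)
cv2.imwrite("pics/end.png",cv2.resize(p[30:310,170:470],None,fx=2,fy=2)[...,::-1])
m=(abs(X[...,0]-.458)<.04)&(abs(X[...,1]+.143)<.04)&(X[...,2]<.235)
for z in (.17,.18,.19,.2,.21,.215):
    q=X[m&(abs(X[...,2]-z)<.004)]
    if len(q): print(z,len(q),q.min(0).round(3),q.max(0).round(3))
```

```text
0.17 74 [ 0.443 -0.162  0.166] [ 0.485 -0.117  0.174]
0.18 109 [ 0.436 -0.165  0.176] [ 0.484 -0.116  0.184]
0.19 125 [ 0.435 -0.166  0.186] [ 0.485 -0.116  0.194]
0.2 143 [ 0.435 -0.166  0.196] [ 0.484 -0.116  0.204]
0.21 154 [ 0.435 -0.166  0.206] [ 0.485 -0.116  0.214]
0.215 221 [ 0.433 -0.168  0.211] [ 0.485 -0.116  0.219]
```

View pics/end.png

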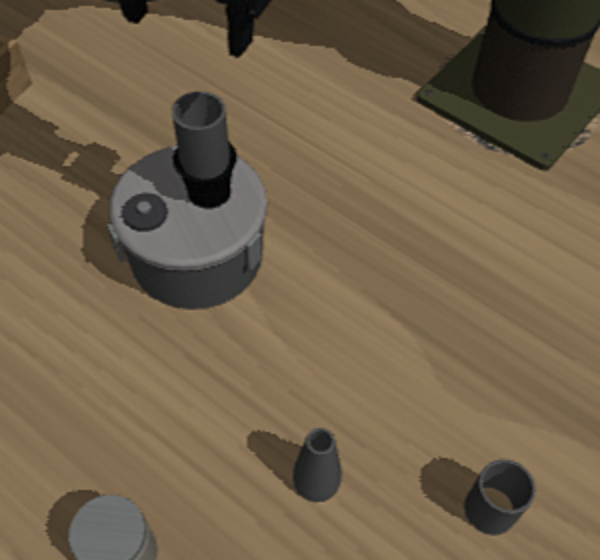

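The adapter stands upright in the port (crop (203,140)), its top at about 0.216, so it is fully home. The nozzle (318,465) and sleeve (500,497) are undisturbed and the gripper is clear.

```bash
python3 -c "
from plant import r
print(r.finish_job())"
```

```text
the job is handed in; nothing more can be done
None
```

The adapter is seated fully home and upright in the port and released, the sleeve and nozzle stand where they were, and the job was handed in at about 14 s; no verdict was returned.

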